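Index the tube rack to the red stop flag and lock it

TASK

Bring the yellow tube rack to its next station: work the blue-handled ratchet lever in full strokes, letting it spring back each time (one full stroke feeds the carriage by one flag spacing), until the carriage's black pointer stands opposite the red flag, and never past it. Then, with the lever back at rest, push the green tab of the locking bolt fully home so that the carriage is locked there. Do not touch the carriage or the rack themselves, and leave the bottles and the beaker beside the machine alone.

Things in the scene. Friction and masses are not known exactly. Their poses are not given: they have to be found in the camera images.
- indexer: Rack indexer, fixed to the worktop: white base plate 10 mm thick, from x = -130 to +75 and y = -180 to +180 mm in its frame. Origin at worktop height under the middle of the track; z up, x from the lever side to the flag side (away from the robot), y the way the carriage feeds. Carriage with rack (about 50 mm high) from x = -62 to +56 mm; flag rail at x = +66 mm.
- lever_pivot (a point): Vertical pivot axis of the ratchet lever, 30 mm above the worktop, at (-100, -55) mm in the indexer's frame. Fixed.
- lever_handle (a point): Centre of the lever's upright blue handle, 60 mm above the worktop. The handle is a round grip of 17 mm diameter, from 24 to 88 mm above the worktop, 95 mm from the pivot on the robot's side, on a flat steel arm 14 mm wide whose top is 34 mm high. At rest it stands 33 mm to the +y side of the pivot (indexer's frame); at full stroke 33 mm to the -y side.
- lever (a joint): Lever angle about its pivot, rad: 0 at rest, 0.72 at the hard stop (full stroke); grows as the handle is pushed toward the indexer's -y, with 2 to 6 N. A spring returns it. Each full stroke feeds the carriage to its next 20 mm station; on the way back the pawl clicks over the teeth and the carriage stays. A stroke that stops short leaves the carriage short.
- pointer (a point): Tip of the black pointer on the flag side of the carriage, 60 mm above the worktop; the pointer is 12 mm wide, its top 66 mm high; it moves with the carriage. The red flag is 2, 3, 4 or 5 strokes ahead at the start.
- flag_red_top (a point): Middle of the head of the red flag, 65 mm above the worktop; a round red pin, 16 mm diameter, 35 mm tall, fixed on the flag rail. Its axes are those of the indexer. The three white flags beside it are the same shape, on the other stations, all 20 mm apart.
- bolt_tab (a point): Centre of the upright green tab of the locking bolt, 50 mm above the worktop. The tab is 8 mm (indexer's x) by 30 mm (y), from 12 to 62 mm above the worktop; drawn out it stands at (-135, +75) mm in the indexer's frame. The bolt's pin enters a gap in the carriage's comb.
- bolt (a joint): Travel of the locking bolt, m: 0 drawn out (start), 0.018 home. It grows as the tab is pushed toward the indexer's +x and stays where it is left; pushing takes 2 to 4 N. If the carriage is not on a station the pin hits the comb and stops at about 0.010.
- carriage: Carriage with a 240 mm toothed bar on the lever side and the yellow tube rack (84 x 124 x 28 mm) on top; not to be touched. Origin at worktop height under its middle. It slides along the indexer's y, held by friction; stations every 20 mm. It starts 0 to 6 mm beyond a station; the first full stroke makes up for that: after each full stroke it stands on the next station, within 1.5 mm.
- amber_bottle_mid (a point): Middle, half-way up, of a brown bottle with white cap, 58 mm diameter, 112 mm tall, standing loose to the -y side of the lever. A bystander.
- dropper_bottle_mid (a point): Middle, half-way up, of a small white bottle with blue cap, 34 mm diameter, 78 mm tall, standing loose to the +y side of the bolt tab. A bystander.
- beaker_mid (a point): Middle, half-way up, of a clear plastic beaker, 59 mm diameter, 70 mm tall, standing loose at the indexer's -y end. A bystander.

How it is judged (in metres and radians):
On the way:
1. the pointer stands opposite the red flag (within 5 mm) with the lever sprung back and the bolt still out (y of pointer in the frame of flag_red_top between -0.005 and 0.005 m and value of joint lever below 0.1 rad and value of joint bolt below 0.006 m), for 0.2 s.
At the end, for the whole second after the job is handed in: The pointer is within 5 mm of the red flag along the track, the locking bolt is pushed in at least 15 mm of its 18 mm, the lever is back within 0.1 rad of rest, and the carriage is still (y of pointer in the frame of flag_red_top between -0.005 and 0.005 m and value of joint bolt above 0.015 m and value of joint lever below 0.1 rad and linear speed of carriage below 0.01 m/s); the robot touches nothing.
It fails at once if the carriage is fed past the red flag (by more than 10 mm) (y of pointer in the frame of flag_red_top above 0.01 m).
It fails at once if the robot touches the carriage or its rack (contact force between any of the fingers, the arm and carriage above 0.5 N).
It fails at once if a bottle or the beaker is shifted by more than 20 mm or tipped over (distance of any of amber_bottle_mid, dropper_bottle_mid, beaker_mid from where it was at the start of the episode above 0.02 m or angle between any of amber_bottle_mid, dropper_bottle_mid, beaker_mid's own z axis and vertical above 0.4 rad).
It also fails if it takes over 51 s, if anything falls off the work surface, if the arm or the gripper's body presses on something with over 40 N, if the wrist force passes 120 N, or if a joint passes its speed limit or range.

ROBOT

A 6-joint arm with a two-finger parallel gripper is mounted at the origin on a cart in front of the work surface, level with it; the furniture and walls round the work are solid. World frame = base frame: x ahead of the robot, y to its left, z up, the work surface at z = 0. Lengths are in mm, angles in rad, forces in N, time in s.
With the tool pointing down it reaches from about 300 to 1000 mm from the base axis. Payload 5.1 kg.
Tool frame: the origin (TCP) lies midway between the tips of the shut fingers; the grasp point (between the pads) lies 19 mm behind it; x points along the fingers, y is the direction in which the jaws open and shut, and the axes are right-handed (so a half turn about x gives the same grasp; the last joint's range is limited). The gripper opens to 95 mm and grips with 3 to 60 N. Pads are 20 mm wide; open, the fingers measure 119 mm over their backs; the gripper's body (75 mm by 180 mm) begins 59 mm behind the grasp point.
Start: joints at [1.149, 0.124, 1.65, -0, 1.367, -0.083], TCP at [216.051, 613.03, 214.656] pointing down, gripper open.
Joint ranges: [-2.61, 2.61], [-1.02, 2.33], [0.03, 2.71], [-1.35, 4.49], [0.32, 2.68], [-2.91, 2.91]. Speed limits (rad/s): [2.57, 2.57, 3.14, 3.14, 3.14, 3.14].

INTERFACE

Orientations are given as a rotation vector (axis times angle).
In Python, from bench import * gives the robot as it stands. The module is installed in compiled form; this text tells all that it offers.
- The arm moves only by the shell command python3 -m handwheel 'ROWS' [OPENING] [FORCE]. ROWS is text: rows parted by semicolons, each of 4 numbers parted by spaces: the shift along the tool's x, y, z in mm, then the turn about the tool's x in rad. A call has exactly 8 rows; each row is the pose to reach, as a shift and turn from the pose measured when the call began, along the tool's axes at that moment; what a row does not reach only later rows make up. A row lasts 1/12 s, in which the tool goes at most 41.7 mm and 7.16 degrees, less where a joint would pass 70% of its speed; a pose out of reach is approached as far as the arm can. A call with a gripper value outside its range is refused whole. OPENING is the gripper command: -1 is fully open, 1 is shut, values between are in proportion, set as the call begins (- or left out, the last holds). The fingers move at their own pace and stop on an object; FORCE is the grip in N (left out, the last holds). Time passes only in rows, so rows that repeat a pose let the fingers close, or fill a call up. It gives the time, the measured TCP pose, the force and the opening at its end, in the units of the state.
- observe(): the state, without advancing time (a new reading comes with each control period).
- get_image(name): name is "scene" or "top" or "wrist"; returns (picture, depth): 400x640x3 uint8, red, green, blue; 400x640 float32, mm along the optical axis (not along the pixel's ray), 0 where there is no reading.
- camera_params(name): a dict with "mtx" (3x3 intrinsics, pixels), "R" (3x3) and "t" (3): a world point X has camera coordinates R X + t. Camera axes: x right, y down, z forward; pixel columns grow to the right and rows downward; lengths in mm; the calibration is good to about 2 mm. A picture is of the moment at which its call begins: read the wrist's pose just before it. camera_params takes no time and is no camera call; for the wrist camera it gives the pose at the moment of the call.
- close_job(): hands the job in, once; it reports no verdict.
Trained networks look in the newest picture that a camera, given by its name, has taken for a name from the list of things; names that differ only in an ending like _2 or _b are one class to them, and where a whole thing is asked for, a point or a joint stands for the part that bears it (a point fixed in the world has none). Each returns a list of dicts, best first, with "p" (0 to 1); they miss things now and then, are a little off and sometimes report something else, mostly with a low value. They report only what shows in the picture. A call takes as long as a camera call.
- cut_out(label, camera): "region" (400x640 bool, what is visible of it) and "uv" ([column, row] in pixels, amid what is visible of it).
The state is a dict: "time_s": time; "joints": joint angles; "joint_vel": joint speeds; "tau": joint torques, N m; "position": TCP position; "tcp_rot": TCP orientation; "wrist_force": force on the tool from outside, world axes, zero at the start; "moment": the same for the moment, N m; "width": finger opening in mm.
Only numpy, scipy, OpenCV 4.12 (cv2) and the standard library are available. Lean on these libraries where they do the work, as an engineer would, in place of code of your own. Each camera call takes 0.05 s, during which the arm holds its last target.

## Working session

There is one attempt and no reset: what is moved stays moved. The work goes in short steps, Python scripts to look and compute and a shell command to move; the robot and the scene stay as the last step left them, time stands still between calls to the robot, and variables do not carry over. Pictures are saved under pics/ and viewed, and the job is handed in when it is done.

```bash
mkdir -p pics; cat > h.py <<'E'
from bench import *
import numpy as np, cv2
def snap(n,f):
    im,d=get_image(n); cv2.imwrite('pics/'+f+'.png',im[:,:,::-1]); np.savez('pics/'+f+'.npz',im=im,d=d,**camera_params(n)); return im,d
def w(uv,z,P):
    K,R,t=P['mtx'],P['R'],np.array(P['t']).ravel()
    r=R.T@np.linalg.inv(K)@np.array([uv[0],uv[1],1.]); c=-R.T@t
    return c+r*(z-c[2])/r[2]
def wd(uv,d,P):
    K,R,t=P['mtx'],P['R'],np.array(P['t']).ravel()
    return R.T@(np.linalg.inv(K)@np.array([uv[0],uv[1],1.])*d-t)
def proj(X,P):
    c=P['R']@np.array(X)+np.array(P['t']).ravel(); q=P['mtx']@c; return q[:2]/q[2]
E
python3 - <<'E'
from h import *
s=observe();print(s['time_s'],s['position'],s['tcp_rot'],s['width'])
for n in ['scene','top']:
    im,d=snap(n,n+'0'); P=camera_params(n)
    print(n,(-P['R'].T@np.array(P['t']).ravel()).round())
    if n=='top':
      for l,z in [('lever_handle',88),('pointer',66),('flag_red_top',82),('bolt_tab',62),('amber_bottle_mid',112),('dropper_bottle_mid',78),('beaker_mid',70)]:
        for r in cut_out(l,n)[:2]:
            print(l,round(r['p'],2),np.round(r['uv']),r['region'].sum(),w(r['uv'],z,P).round(1))
E
```

```text
0.0 [215.81902188 612.44216857 213.39693034] [ 0.26434124  1.55490695 -0.26749875] 95.229376295895
scene [   2. -346.  653.]
top [ 514.   98. 1014.]
lever_handle 0.73 [339. 222.] 320 [511.1  60.5  88. ]
pointer 0.74 [348. 175.] 2261 [630.3  32.5  66. ]
bolt_tab 0.51 [295. 209.] 33 [547.2 170.2  62. ]
amber_bottle_mid 0.74 [384. 247.] 475 [450.9 -43.2 112. ]
dropper_bottle_mid 0.45 [250. 219.] 175 [524.8 282.9  78. ]
beaker_mid 0.57 [427. 193.] 456 [ 581.2 -162.6   70. ]
```

```bash
python3 - <<'E'
import cv2
for n in ['top0','scene0']:
    a=cv2.imread(f'pics/{n}.png'); 
    if n=='top0': a=cv2.resize(a[120:290,220:470],None,fx=3.2,fy=3.2,interpolation=cv2.INTER_CUBIC)
    cv2.imwrite(f'pics/{n}v.png',a)
E
```

```text
(no output)
```

View pics/top0v.png

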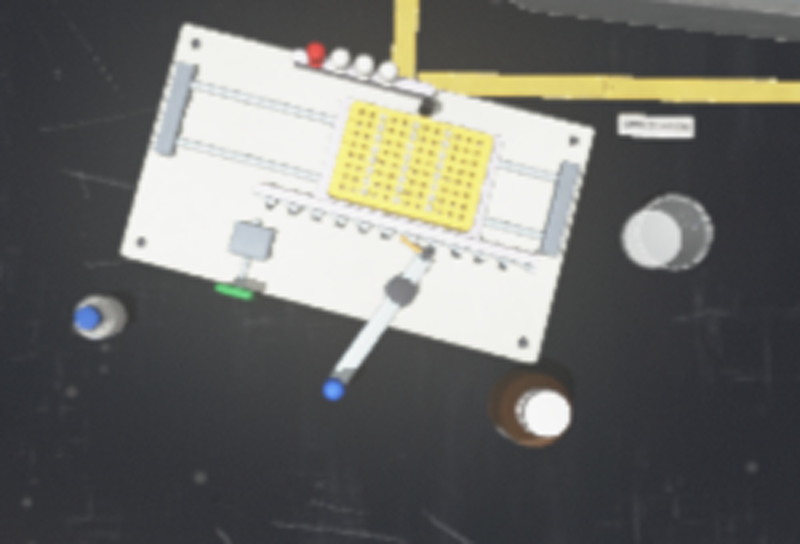

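View pics/scene0v.png

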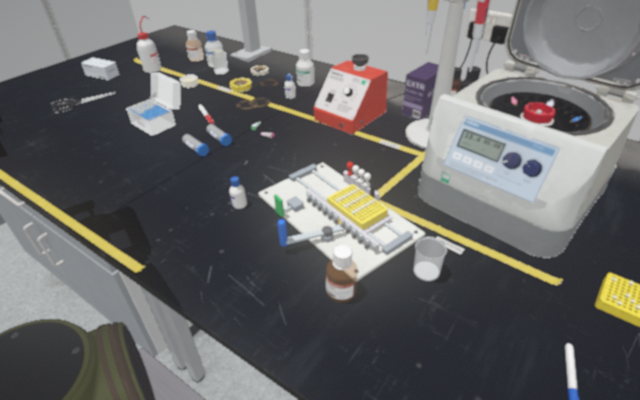

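```bash
cat >> h.py <<'E'
def load(f):
    return dict(np.load('pics/'+f+'.npz'))
E
python3 - <<'E'
from h import *
P=load('top0'); im=P['im']
# plate mask: white-ish low saturation bright -> corners by refining guesses
g=lambda u,v:(u/3.2+220-.35,v/3.2+120-.35)
hsv=cv2.cvtColor(im,cv2.COLOR_RGB2HSV)
m=((hsv[...,2]>120)&(hsv[...,1]<60)).astype(np.uint8)
poly=np.array([g(*q) for q in [(178,15),(605,122),(543,370),(112,260)]],np.int32)
mm=np.zeros_like(m);cv2.fillPoly(mm,[poly],1); m&=mm
m=cv2.morphologyEx(m,cv2.MORPH_OPEN,np.ones((3,3)))
c=max(cv2.findContours(m,0,2)[0],key=cv2.contourArea)
print(cv2.boxPoints(cv2.minAreaRect(c)), [g(*q) for q in [(185,25),(595,128),(537,360),(122,255)]])
L=np.array([[75,180],[75,-180],[-130,-180],[-130,180]],float)
W=np.array([w(g(*q),10,P)[:2] for q in [(185,25),(595,128),(537,360),(122,255)]])
Lc,Wc=L.mean(0),W.mean(0)
H=(L-Lc).T@(W-Wc);U,S,V=np.linalg.svd(H);R=(U@V).T
t=Wc-R@Lc
print('yaw',np.arctan2(R[1,0],R[0,0]),t,(W-(L@R.T+t)).round(1))
loc=lambda X:R.T@(X[:2]-t)
for n,z,q in [('red',82,(316,47)),('w1',82,(341,58)),('w2',82,(365,64)),('w3',82,(388,69)),('ptr',66,(430,104)),('handle',88,(334,389)),('pivot',38,(401,290)),('tab',62,(234,292))]:
    X=w(g(*q),z,P);print(n,X.round(1),loc(X).round(1))
np.savez('frame0.npz',R=R,t=t)
a=cv2.resize(im[125:165,300:370][:,:,::-1],None,fx=11,fy=11,interpolation=cv2.INTER_CUBIC);cv2.imwrite('pics/fl.png',a)
S=load('scene0')['im'][150:290,220:460][:,:,::-1];cv2.imwrite('pics/sc.png',cv2.resize(S,None,fx=3.3,fy=3.3,interpolation=cv2.INTER_CUBIC))
E
```

```text
[[256.1781  199.44507]
 [277.6974  122.33416]
 [407.90564 158.67133]
 [386.38635 235.78223]] [(277.4625, 127.4625), (405.5875, 159.65), (387.4625, 232.15), (257.775, 199.3375)]
yaw -0.27220162517781055 [653.24221832  66.47931479] [[-1.9 -1.2]
 [-1.5  1. ]
 [ 2.8  1.3]
 [ 0.6 -1.1]]
red [733.4 106.7  82. ] [66.4 60.3]
w1 [724.1  87.2  82. ] [62.7 39. ]
w2 [718.9  68.4  82. ] [62.7 19.5]
w3 [714.5  50.4  82. ] [63.3  1. ]
ptr [688.9  16.9  66. ] [ 47.7 -38.2]
handle [465.9  98.2  88. ] [-189.   -19.8]
pivot [542.   42.2  38. ] [-100.6  -53.3]
tab [542.5 175.9  62. ] [-136.1   75.6]
```

View pics/fl.png

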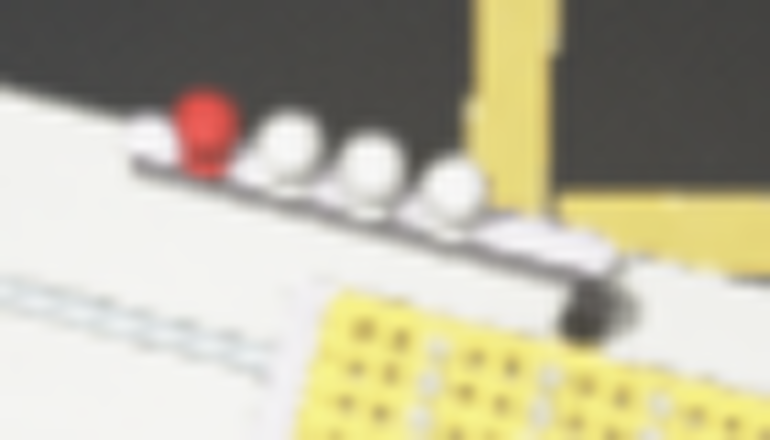

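View pics/sc.png

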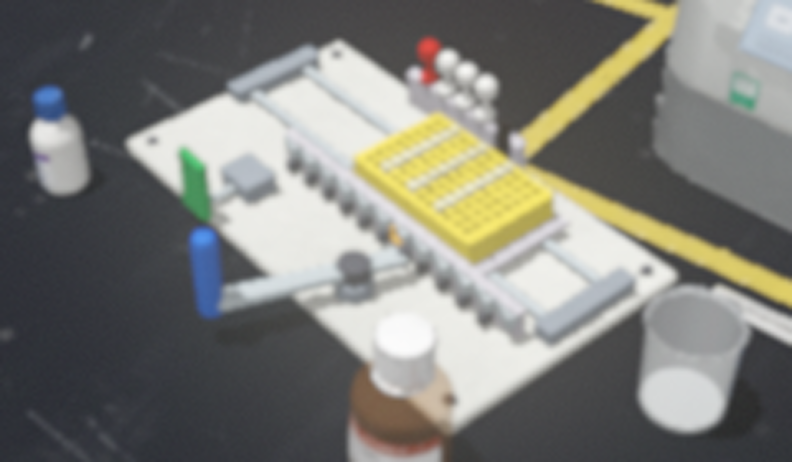

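```bash
cat >> h.py <<'E'
from scipy.spatial.transform import Rotation as Ro
F=dict(np.load('frame0.npz'))
def to(l,z): return np.r_[F['R']@np.array(l,float)+F['t'],z]
def lo(X): return F['R'].T@(np.array(X)[:2]-F['t'])
def st(*targets):
    s=observe(); T=Ro.from_rotvec(s['tcp_rot']).as_matrix(); p=np.array(s['position'])
    print('t',round(s['time_s'],2),'p',p.round(1),'loc',lo(p).round(1),'f',np.round(s['wrist_force'],1),'w',round(s['width'],1))
    ey=T[:2,1]; il=F['R'].T@ey; print('tool axes local: x',T[:,0].round(2),'y',il.round(3),'z',(F['R'].T@T[:2,2]).round(3))
    for l,z in targets: print(l,z,'shift',(T.T@(to(l,z)-p)).round(1))
E
python3 - <<'E'
from h import *
print(lo([451,-43]),lo([525,283]),lo([581,-163]))
st(((-192,25),215),((-192,25),50))
E
```

```text
[-165.3621225  -159.82178726] [-181.7326691   174.07041871] [  -7.88623301 -240.45270086]
t 0.45 p [216.  613.  214.6] loc [-568.   408.8] f [-0.6 -0.5 -0.4] w 95.1
tool axes local: x [-0. -0. -1.] y [0.067 0.998] z [ 0.998 -0.067]
(-192, 25) 215 shift [-4.000e-01 -3.580e+02  4.008e+02]
(-192, 25) 50 shift [ 164.6 -357.9  400.8]
```

```bash
python3 -m handwheel '0 -20 22 0; 0 -42 47 0; 0 -66 74 0; 0 -90 100 0; 0 -114 127 0; 0 -138 154 0; 0 -160 179 0; 0 -179 200 -0.067' 1 20
python3 - <<'E'
from h import *
st(((-192,25),215),((-192,25),50))
E
```

```text
time_s: 1.12
position: [345.9, 375.9, 214.8]
tcp_rot: [0.213, 1.56, -0.213]
wrist_force: [0.5, 0.5, 0.4]
width: 47.2
t 1.12 p [345.9 375.9 214.8] loc [-379.2  215.4] f [0.5 0.5 0.4] w 47.2
tool axes local: x [ 0.  0. -1.] y [-0.001  1.   ] z [1.    0.001]
(-192, 25) 215 shift [-1.000e-01 -1.905e+02  1.870e+02]
(-192, 25) 50 shift [ 164.9 -190.6  186.9]
```

```bash
python3 -m handwheel '0 -24 23 0; 0 -50 49 0; 0 -77 75 0; 0 -104 102 0; 0 -130 128 0; 0 -155 152 0; 20 -176 173 0; 45 -190 187 0'
python3 -m handwheel '20 0 0 0; 45 0 0 0; 70 0 0 0; 90 0 0 0; 105 0 0 0; 112 0 0 0; 112 0 0 0; 112 0 0 0'
python3 - <<'E'
from h import *
st(((-192,0),50),)
snap('scene','s1');snap('top','t1')
a=cv2.imread('pics/s1.png')[150:290,200:440];cv2.imwrite('pics/s1v.png',cv2.resize(a,None,fx=3.3,fy=3.3,interpolation=cv2.INTER_CUBIC))
E
```

```text
time_s: 1.78
position: [478.3, 140.6, 172.5]
tcp_rot: [0.216, 1.553, -0.213]
wrist_force: [0.2, 0.7, 0.3]
width: 0.8
time_s: 2.45
position: [479.4, 140.8, 61.0]
tcp_rot: [0.216, 1.552, -0.213]
wrist_force: [0.7, -0.7, 0.4]
width: 0.7
t 2.45 p [479.4 140.8  61. ] loc [-187.4   24.8] f [ 0.7 -0.7  0.4] w 0.7
tool axes local: x [ 0.01  0.   -1.  ] y [0.001 1.   ] z [ 1.    -0.001]
(-192, 0) 50 shift [ 10.9 -24.9  -4.6]
```

View pics/s1v.png

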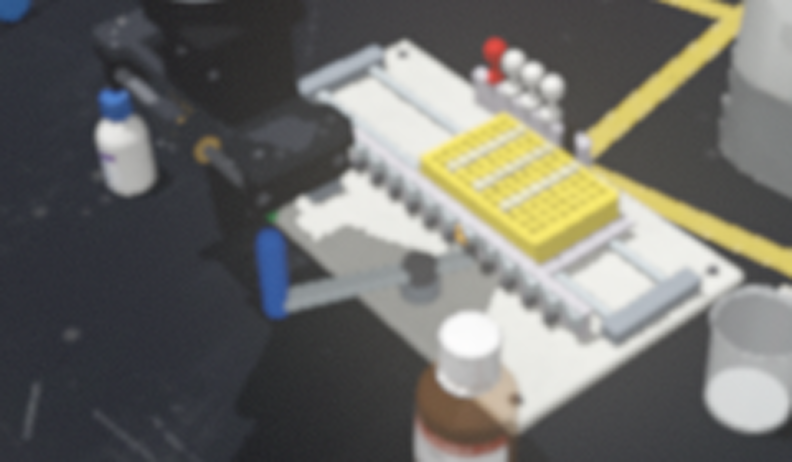

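```bash
python3 -m handwheel '6 -12 -3 0; 10 -22 -4 0; 10 -32 -5 0; 10 -44 -6 0; 10 -56 -6 0; 10 -68 -6 0; 10 -80 -5 0; 10 -84 -4 0'
python3 -c "
from h import *
st()"
```

```text
time_s: 3.22
position: [452.8, 59.9, 51.6]
tcp_rot: [0.218, 1.551, -0.213]
wrist_force: [-1.4, 4.0, 0.0]
width: 0.7
t 3.22 p [452.8  59.9  51.6] loc [-191.3  -60.2] f [-1.4  4.   0. ] w 0.7
tool axes local: x [ 0.01  0.   -1.  ] y [0.003 1.   ] z [ 1.    -0.003]
```

Pushing at about 4 N. Now on to the stop, in small steps.

```bash
python3 -m handwheel '0 -2 0 0; 0 -4 0 0; 0 -6 1 0; 0 -7 1 0; 0 -8 1 0; 0 -9 1 0; 0 -10 1 0; 0 -10 1 0'
python3 -c "
from h import *
st()"
```

```text
time_s: 3.88
position: [451.8, 50.0, 51.9]
tcp_rot: [0.218, 1.549, -0.213]
wrist_force: [3.9, 3.8, -1.0]
width: 0.3
t 3.88 p [451.8  50.   51.9] loc [-189.6  -70. ] f [ 3.9  3.8 -1. ] w 0.3
tool axes local: x [ 0.01  0.   -1.  ] y [0.003 1.   ] z [ 1.    -0.003]
```

```bash
python3 -m handwheel '0 -1 0 0; 0 -2 0 0; 0 -3 0 0; 0 -4 0 0; 0 -5 0 0; 0 -6 0 0; 0 -6 0 0; 0 -6 0 0'
python3 - <<'E'
from h import *
st()
snap('top','t2')
a=cv2.imread('pics/t2.png')[120:260,260:440];cv2.imwrite('pics/t2v.png',cv2.resize(a,None,fx=4.2,fy=4.2,interpolation=cv2.INTER_CUBIC))
E
```

```text
time_s: 4.55
position: [451.8, 48.3, 52.1]
tcp_rot: [0.228, 1.545, -0.207]
wrist_force: [8.7, 20.6, -5.7]
width: 0.2
t 4.55 p [451.8  48.3  52.1] loc [-189.1  -71.6] f [ 8.7 20.6 -5.7] w 0.2
tool axes local: x [ 0.02  0.01 -1.  ] y [0.005 1.   ] z [ 1.    -0.005]
```

View pics/t2v.png

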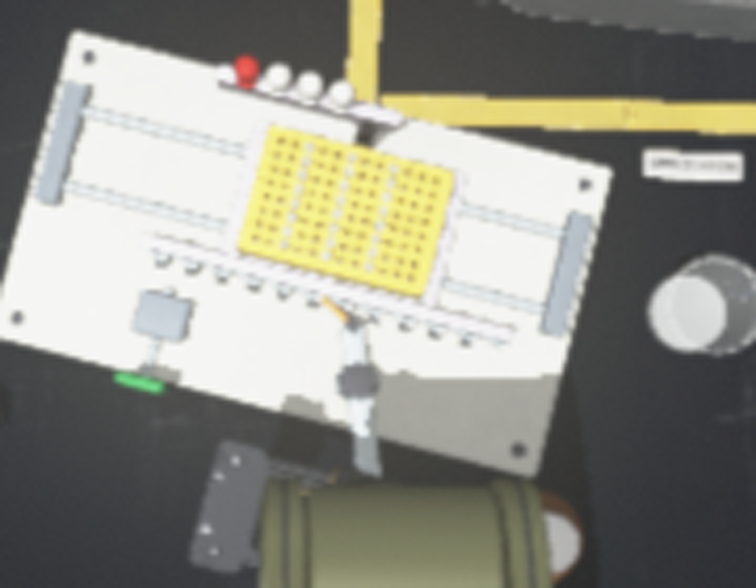

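```bash
python3 -m handwheel '0 10 0 0; 0 22 -3 0; 0 36 -4 0; 0 50 -4 0; 0 64 -4 0; 0 78 -3 0; 0 88 -2 0; 0 92 -2 0'
python3 - <<'E'
from h import *
st()
snap('top','t3')
a=cv2.imread('pics/t3.png')[120:260,260:440];cv2.imwrite('pics/t3v.png',cv2.resize(a,None,fx=4.2,fy=4.2,interpolation=cv2.INTER_CUBIC))
E
```

```text
time_s: 5.27
position: [475.1, 137.9, 53.4]
tcp_rot: [0.225, 1.546, -0.206]
wrist_force: [0.6, -1.0, -0.1]
width: 0.3
t 5.27 p [475.1 137.9  53.4] loc [-190.7   20.9] f [ 0.6 -1.  -0.1] w 0.3
tool axes local: x [ 0.02  0.01 -1.  ] y [0.003 1.   ] z [ 1.    -0.003]
```

View pics/t3v.png

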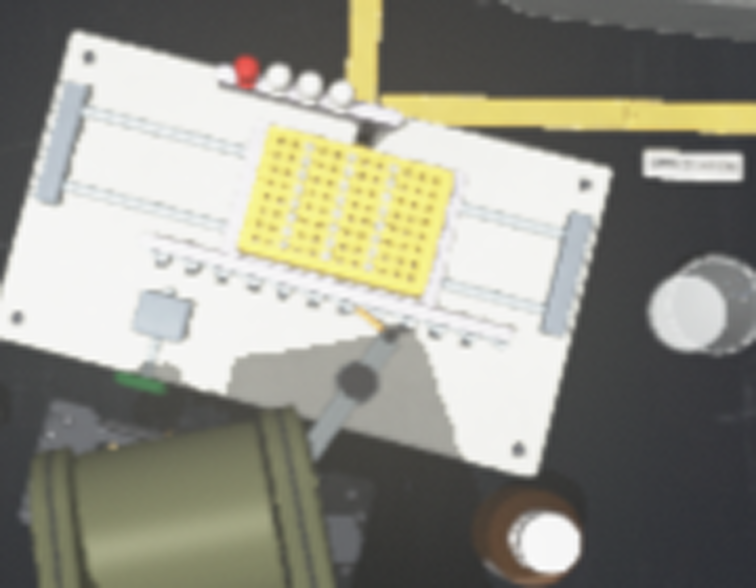

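```bash
cat >> h.py <<'E'
def rack(f):
    P=load(f); hsv=cv2.cvtColor(P['im'],cv2.COLOR_RGB2HSV)
    m=((abs(hsv[...,0].astype(int)-27)<8)&(hsv[...,1]>110)&(hsv[...,2]>90)).astype(np.uint8)
    m[:145]=0; m[:, :270]=0; m[:,400:]=0; m[215:]=0
    m=cv2.morphologyEx(m,cv2.MORPH_CLOSE,np.ones((5,5)))
    c=max(cv2.findContours(m,0,2)[0],key=cv2.contourArea)
    (u,v),s,a=cv2.minAreaRect(c); return lo(w((u,v),50,P)).round(1),np.round(s,1)
E
python3 - <<'E'
from h import *
for f in ['top0','t2','t3']: print(f,rack(f))
P=load('t3')
for q in [(372,130),(372,118),(372,145)]: print(lo(w((q[0]/4.2+260-.4,q[1]/4.2+120-.4),66,P)))
E
```

```text
top0 (array([ -2.1, -35.6]), array([43.9, 30.1]))
t2 (array([ -1.4, -19.4]), array([43.2, 30.5]))
t3 (array([ -1.5, -19.6]), array([42.9, 30.6]))
[ 47.9927965  -22.73935469]
[ 55.15699143 -20.94296362]
[ 39.04958533 -24.98182644]
```

```bash
python3 -m handwheel '0 -10 0 0; 0 -22 -2 0; 0 -34 -3 0; 0 -46 -4 0; 0 -58 -4 0; 0 -70 -3 0; 0 -77 -2 0; 0 -82 -1 0'
python3 -m handwheel '0 -3 0 0; 0 -6 1 0; 0 -9 1 0; 0 -11 1 0; 0 -13 1 0; 0 -15 2 0; 0 -16 2 0; 0 -16 2 0'
python3 -m handwheel '0 10 0 0; 0 22 -3 0; 0 36 -4 0; 0 50 -4 0; 0 64 -4 0; 0 78 -3 0; 0 88 -2 0; 0 92 -2 0'
python3 - <<'E'
from h import *
st()
snap('top','t4');print(rack('t4'))
E
```

```text
time_s: 5.98
position: [450.7, 58.1, 52.0]
tcp_rot: [0.228, 1.547, -0.207]
wrist_force: [-1.1, 3.9, 0.4]
width: 0.7
time_s: 6.65
position: [450.2, 48.4, 52.3]
tcp_rot: [0.243, 1.543, -0.198]
wrist_force: [7.8, 29.7, -5.0]
width: 0.4
time_s: 7.32
position: [474.4, 137.8, 55.2]
tcp_rot: [0.241, 1.543, -0.197]
wrist_force: [-0.8, 0.5, 0.1]
width: 0.6
t 7.32 p [474.4 137.8  55.2] loc [-191.4   20.6] f [-0.8  0.5  0.1] w 0.6
tool axes local: x [ 0.02  0.02 -1.  ] y [0.007 1.   ] z [ 1.    -0.008]
(array([-2. ,  0.7]), array([43., 30.]))
```

```bash
python3 -m handwheel '2 -10 0 0; 3 -22 -2 0; 4 -34 -3 0; 4 -46 -4 0; 4 -58 -4 0; 4 -70 -3 0; 4 -77 -2 0; 4 -82 -1 0'
python3 -m handwheel '0 -3 0 0; 0 -6 1 0; 0 -9 1 0; 0 -11 1 0; 0 -12 1 0; 0 -14 2 0; 0 -14 2 0; 0 -14 2 0'
python3 -m handwheel '0 10 0 0; 0 22 -3 0; 0 36 -4 0; 0 50 -4 0; 0 64 -4 0; 0 78 -3 0; 0 88 -2 0; 0 92 -2 0'
python3 - <<'E'
from h import *
st()
snap('top','t5');print(rack('t5'))
E
```

```text
time_s: 8.03
position: [449.7, 58.2, 48.4]
tcp_rot: [0.243, 1.544, -0.199]
wrist_force: [-1.0, 3.9, 0.7]
width: 0.3
time_s: 8.7
position: [449.3, 49.8, 48.6]
tcp_rot: [0.256, 1.541, -0.19]
wrist_force: [5.1, 27.5, -3.1]
width: 0.5
time_s: 9.37
position: [473.7, 139.1, 52.7]
tcp_rot: [0.254, 1.541, -0.19]
wrist_force: [-0.7, 0.4, 0.8]
width: 0.3
t 9.37 p [473.7 139.1  52.7] loc [-192.4   21.7] f [-0.7  0.4  0.8] w 0.3
tool axes local: x [ 0.02  0.04 -1.  ] y [0.011 0.999] z [ 1.    -0.011]
(array([-0.7, 18.9]), array([43.5, 30.9]))
```

```bash
python3 -m handwheel '0 -10 0 0; 0 -22 -2 0; 0 -34 -3 0; 0 -46 -4 0; 0 -58 -4 0; 0 -70 -3 0; 0 -77 -1 0; 0 -82 0 0'
python3 -m handwheel '0 -3 0 0; 0 -6 1 0; 0 -9 1 0; 0 -11 1 0; 0 -13 1 0; 0 -15 2 0; 0 -16 2 0; 0 -16 2 0'
python3 -m handwheel '0 10 0 0; 0 22 -3 0; 0 36 -4 0; 0 50 -4 0; 0 64 -4 0; 0 78 -3 0; 0 88 -2 0; 0 92 -2 0'
python3 - <<'E'
from h import *
st()
snap('top','t6');print(rack('t6'))
a=cv2.imread('pics/t6.png')[120:260,260:440];cv2.imwrite('pics/t6v.png',cv2.resize(a,None,fx=4.2,fy=4.2,interpolation=cv2.INTER_CUBIC))
E
```

```text
time_s: 10.08
position: [449.9, 59.3, 49.0]
tcp_rot: [0.256, 1.542, -0.191]
wrist_force: [-1.0, 3.0, 0.8]
width: 0.4
time_s: 10.75
position: [449.5, 49.8, 49.2]
tcp_rot: [0.272, 1.537, -0.181]
wrist_force: [9.2, 33.0, -3.5]
width: 0.3
time_s: 11.42
position: [474.2, 139.0, 54.8]
tcp_rot: [0.27, 1.537, -0.18]
wrist_force: [0.1, 0.5, -0.3]
width: 0.5
t 11.42 p [474.2 139.   54.8] loc [-191.9   21.7] f [ 0.1  0.5 -0.3] w 0.5
tool axes local: x [ 0.03  0.05 -1.  ] y [0.015 0.998] z [ 1.    -0.016]
(array([-1. , 38.8]), array([43.9, 30.6]))
```

View pics/t6v.png

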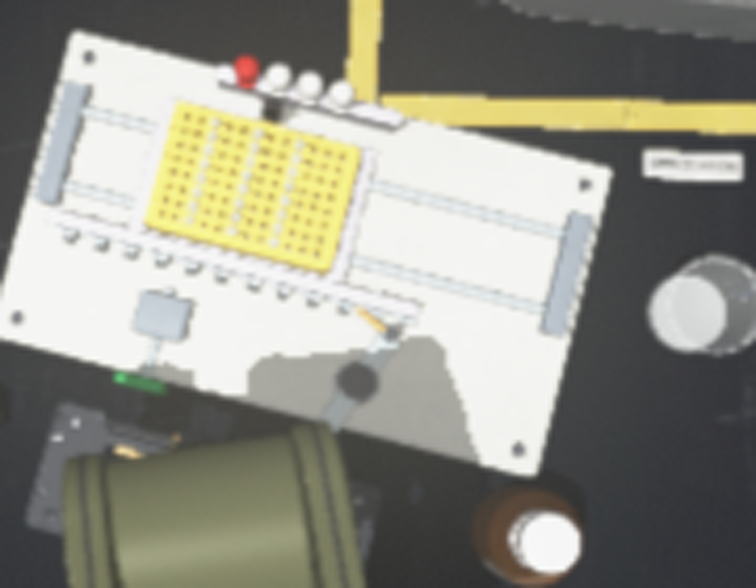

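```bash
python3 -m handwheel '2 -10 0 0; 2 -22 -2 0; 2 -34 -3 0; 2 -46 -4 0; 2 -58 -4 0; 2 -70 -3 0; 2 -77 -1 0; 2 -82 0 0'
python3 -m handwheel '0 -3 0 0; 0 -6 1 0; 0 -9 1 0; 0 -11 1 0; 0 -13 1 0; 0 -15 2 0; 0 -16 2 0; 0 -16 2 0'
python3 -m handwheel '0 10 0 0; 0 22 -3 0; 0 36 -4 0; 0 50 -4 0; 0 64 -4 0; 0 78 -3 0; 0 88 -2 0; 0 92 -2 0'
python3 - <<'E'
from h import *
st()
snap('top','t7');print(rack('t7'))
a=cv2.imread('pics/t7.png')[120:260,260:440];cv2.imwrite('pics/t7v.png',cv2.resize(a,None,fx=4.2,fy=4.2,interpolation=cv2.INTER_CUBIC))
snap('scene','s7')
a=cv2.imread('pics/s7.png')[150:290,200:440];cv2.imwrite('pics/s7v.png',cv2.resize(a,None,fx=3.3,fy=3.3,interpolation=cv2.INTER_CUBIC))
E
```

```text
time_s: 12.13
position: [450.2, 59.4, 47.8]
tcp_rot: [0.272, 1.538, -0.181]
wrist_force: [-1.0, 4.6, 2.3]
width: 0.5
time_s: 12.8
position: [449.9, 50.4, 48.0]
tcp_rot: [0.289, 1.533, -0.171]
wrist_force: [9.1, 33.3, -1.9]
width: 0.5
time_s: 13.47
position: [475.0, 139.2, 55.1]
tcp_rot: [0.287, 1.533, -0.17]
wrist_force: [-0.9, 0.6, 0.7]
width: 0.3
t 13.47 p [475.  139.2  55.1] loc [-191.3   22.2] f [-0.9  0.6  0.7] w 0.3
tool axes local: x [ 0.03  0.07 -1.  ] y [0.02  0.997] z [ 1.    -0.021]
(array([-1.7, 58.3]), array([43.9, 30.1]))
```

View pics/t7v.png

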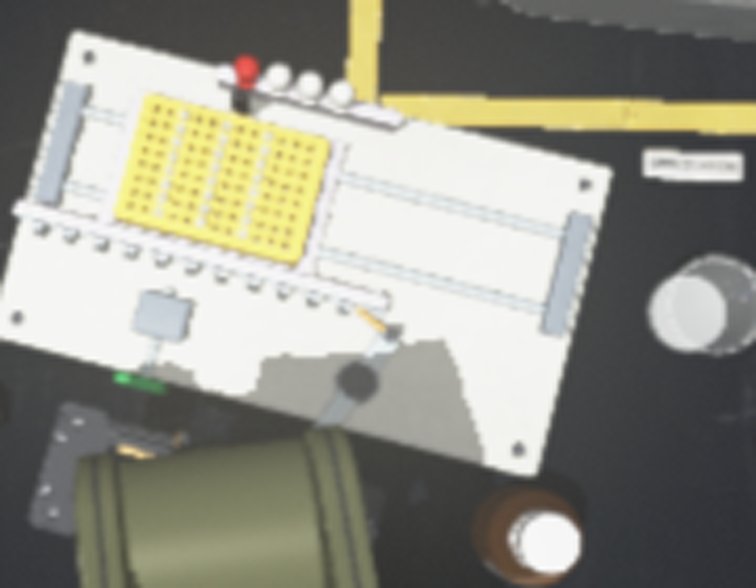

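View pics/s7v.png

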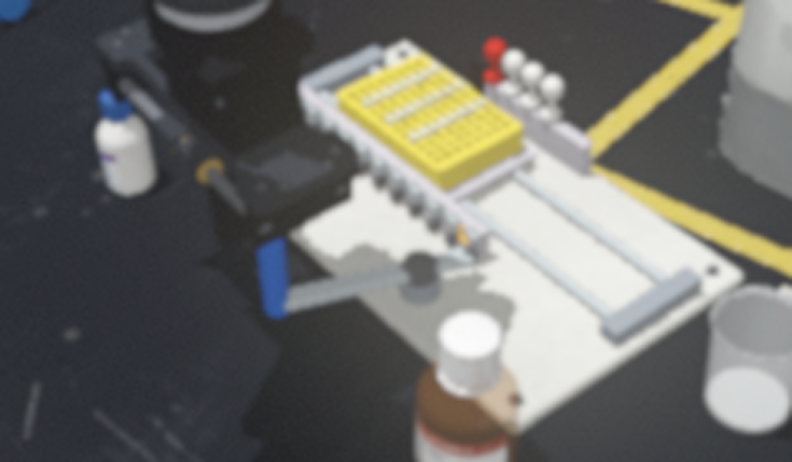

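```bash
python3 - <<'E'
from h import *
st(((-175,75),40),((-155,75),40),((-131,75),40))
E
```

```text
t 13.57 p [474.5 138.8  55. ] loc [-191.6   21.6] f [-0.3 -0.1  0.2] w 0.6
tool axes local: x [ 0.03  0.07 -1.  ] y [0.02  0.997] z [ 1.    -0.021]
(-175, 75) 40 shift [19.3 52.4 15.2]
(-155, 75) 40 shift [19.5 52.8 35.2]
(-131, 75) 40 shift [19.9 53.3 59.2]
```

```bash
python3 -m handwheel '2 10 0 0; 5 22 4 0; 10 34 8 0; 15 46 12 0; 19 52 15 0; 19 53 20 0; 19 53 26 0; 19 53 28 0'
python3 -m handwheel '0 0 4 0; 0 0 8 0; 0 0 12 0; 0 0 15 0; 0 0 18 0; 0 0 21 0; 0 0 24 0; 0 0 25 0'
python3 -c "
from h import *
st()"
```

```text
time_s: 14.23
position: [518.0, 182.0, 40.6]
tcp_rot: [0.287, 1.533, -0.171]
wrist_force: [-0.4, -0.1, -0.1]
width: 0.3
time_s: 14.9
position: [542.2, 174.6, 40.8]
tcp_rot: [0.287, 1.534, -0.171]
wrist_force: [-1.8, -0.2, 1.2]
width: 0.3
t 14.9 p [542.2 174.6  40.8] loc [-136.1   74.2] f [-1.8 -0.2  1.2] w 0.3
tool axes local: x [ 0.03  0.07 -1.  ] y [0.02  0.997] z [ 1.    -0.021]
```

```bash
python3 -m handwheel '0 0 2 0; 0 0 4 0; 0 0 5 0; 0 0 6 0; 0 0 7 0; 0 0 8 0; 0 0 8 0; 0 0 8 0'
python3 -m handwheel '0 0 1 0; 0 0 2 0; 0 0 3 0; 0 0 4 0; 0 0 4 0; 0 0 4 0; 0 0 4 0; 0 0 4 0'
python3 - <<'E'
from h import *
st()
snap('scene','s8')
a=cv2.imread('pics/s8.png')[150:290,200:440];cv2.imwrite('pics/s8v.png',cv2.resize(a,None,fx=3.3,fy=3.3,interpolation=cv2.INTER_CUBIC))
E
```

```text
time_s: 15.57
position: [543.1, 174.3, 40.5]
tcp_rot: [0.288, 1.551, -0.171]
wrist_force: [-23.7, 6.0, 18.5]
width: 0.4
time_s: 16.23
position: [543.0, 174.7, 40.4]
tcp_rot: [0.288, 1.561, -0.171]
wrist_force: [-16.6, 5.0, 11.5]
width: 0.4
t 16.23 p [543.  174.7  40.4] loc [-135.3   74.6] f [-16.6   5.   11.5] w 0.4
tool axes local: x [ 0.01  0.07 -1.  ] y [0.021 0.997] z [ 1.   -0.02]
```

View pics/s8v.png

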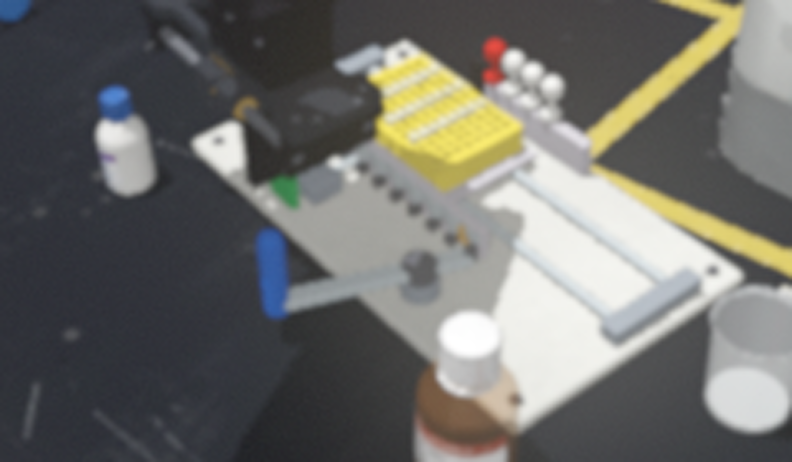

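```bash
python3 -m handwheel '0 0 -5 0; 0 0 -15 0; 0 0 -30 0; 0 0 -50 0; -10 0 -75 0; -25 0 -100 0; -40 0 -120 0; -50 0 -130 0'
python3 - <<'E'
from h import *
st()
snap('top','t9');print(rack('t9'))
a=cv2.imread('pics/t9.png')[120:260,260:440];cv2.imwrite('pics/t9v.png',cv2.resize(a,None,fx=4.2,fy=4.2,interpolation=cv2.INTER_CUBIC))
P=camera_params('top')
for f in ['top0','t9']:
    P=load(f);hsv=cv2.cvtColor(P['im'],cv2.COLOR_RGB2HSV)
    m=((abs(hsv[...,0].astype(int)-65)<15)&(hsv[...,1]>100)&(hsv[...,2]>60));m[:180]=0;m[235:]=0;m[:,:270]=0;m[:,320:]=0
    v,u=np.nonzero(m);print(f,len(u),u.mean(),v.mean(),lo(w((u.mean(),v.mean()),62,P)))
E
```

```text
time_s: 16.95
position: [417.0, 208.8, 92.9]
tcp_rot: [0.288, 1.559, -0.17]
wrist_force: [-0.2, -0.1, -0.5]
width: 0.6
t 16.95 p [417.  208.8  92.9] loc [-265.8   73.6] f [-0.2 -0.1 -0.5] w 0.6
tool axes local: x [ 0.01  0.07 -1.  ] y [0.02  0.997] z [ 1.    -0.019]
(array([-1.6, 58.2]), array([44.1, 30. ]))
top0 27 292.5925925925926 210.62962962962962 [-135.55012067   76.21169588]
t9 17 295.47058823529414 203.88235294117646 [-117.16583131   73.47992226]
```

View pics/t9v.png

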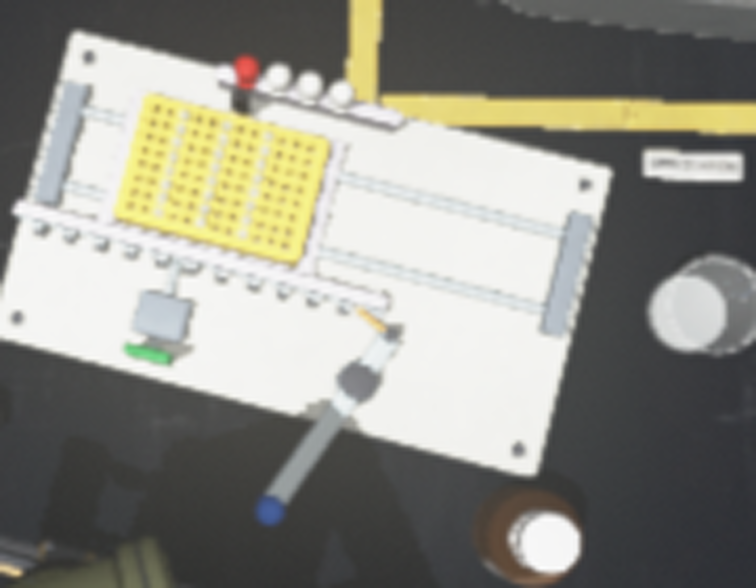

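```bash
python3 -c "
from h import *
print(close_job())"
```

```text
the job is handed in; nothing more can be done
None
```

I fed the carriage five full strokes with the lever, letting it spring back each time. I then pushed the green bolt tab home, backed the arm clear and handed the job in at about 17 s of the 51 s allowed.

- **Carriage:** the last overhead picture shows the black pointer opposite the red flag. The rack measured 58.2 mm along the track, where I had estimated the red flag at 60 mm. It did not move when the bolt went in.
- **Bolt:** the tab moved about 18.4 mm by colour measurement (18 mm is fully home), and the pin shows in a gap of the comb.
- **Lever and bystanders:** the lever is back at rest, and the amber bottle and beaker look unmoved. The dropper bottle is outside the last crop I viewed, but it stood in place in the previous picture, and the wrist force on backing away was about 0.
- **Disagreements:** the rack reading stepped 18–20 mm per stroke, which I took as measurement noise of 1–2 mm. The bolt's end stop also gave an unexpected 18 N of upward force on the wrist, with about 24 N sideways. The tool tilted slightly during the lever presses and did not come back.

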